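# Shut and bolt the eye-drop carry case

## Task

Shut the lid of the blue-grey eye-drop case gently, slide its barrel bolt across over the lid until the upright handle comes up against its stop, and turn the handle all the way down towards you into the keeper notch, so that the lid stays bolted on its seal. Feel your way with the bolt rather than forcing it, and leave the other things on the worktop where they are.

Things in the scene. Friction and masses are not known exactly. Their poses are not given: they have to be found in the camera images.
- case: Blue-grey steel carry case, fixed, 170 (x) x 268 (y) x 112 mm tall with the lid shut. Origin: centre of its underside; x away from the robot, y left, z up (it stands turned a little). Its right end (y -134 to -21 mm) has a fixed deck, top z = 112, carrying the barrel bolt; the rest (y -19 to +134) is under the lid. All lengths below are in mm in this frame.
- lid_panel: The lid, 170 x 153 x 12 mm, 0.3 kg. Origin on the hinge axis, which runs along case y at case (85, 57.5, 100), on the far side; the panel reaches from it along its own -x; its outer face is its own z = +12. A steel staple for the bolt (18 mm tall, 29 x 10) stands on the front right of it, at case (-58, -1).
- lid (a joint): Lid angle in rad: 0 shut flush, positive open (front edge up). A stiff hinge: it stays where it is left, starts 0.4 to 0.75 open and wants 1 to 3 N down at the front edge. A rubber seal on the front rim holds it 0.015 to 0.02 open when let go (1.8 to 6.6 N to press flush); the bolt draws it down from there. If it stands more than about 0.06 open the nose of the bolt butts against it.
- lid_edge (a point): Point on the lid's outer face 10 mm behind its front edge, at case y = +77.5, free to be pressed on.
- barrel_bolt: Steel barrel bolt on the deck: base plate, 12 mm rod along case y with a tapered nose towards the lid, upright handle. Origin: on the rod's axis where the handle springs from it when joint bolt_slide is 0, case (-58, -109, 123); axes as the case's.
- bolt_slide (a joint): Travel of the bolt in m towards the lid (case +y); starts 0 to 0.005. Drag is 1.5 N, rising to about 5 N from 0.015 to 0.03 as the nose wedges the lid down; it stays where it is left, and the wedging can feel like a stop for a moment. It ends where the stem of the handle meets the stop collar of the keeper, anywhere from 0.030 to 0.054: that place is not measured and must be felt (or looked for).
- bolt_handle (a joint): Handle angle about the rod in rad: 0 upright, positive towards the case's front (-x), 1.48 fully down (level) in the notch; starts -0.1 to 0.2, stiff (0.03 N m). The keeper's rail blocks it at about 0.7 everywhere but in the notch. Down, it stays down.
- keeper: Steel keeper on the deck in front of the rod: a fixed rail, and clamped to it, at a different place each time, the notch piece: a stop collar across the rod (15 mm higher than the rod's axis) and, right before it, the notch, 10.5 mm wide for the 8 mm stem: the stem fits from the stop to 2.5 mm short of it. Origin and axes as barrel_bolt's; they do not tell where the notch piece is clamped. It takes 25 N, and a blocked handle bears on it with 2.5 times the force at the knob.
- bolt_knob (a point): Centre of the black ball knob, 18 mm across, at the end of the 8 mm stem, 50 mm from the rod's axis. Upright it stands 61 mm above the deck; turned down it hangs 23 mm in front of the case's front face.
- eye_pads: flat white and purple pack of eye pads, 55 x 95 x 8 mm, lying flat; origin at the centre of its underside. Leave it alone.
- gauze: flat white, blue and red gauze pack, 55 x 95 x 9 mm, lying flat; origin at the centre of its underside. Leave it alone.
- loose_drops: small white eye-drop bottle with a blue band, 25 mm across, 88 mm tall, standing; origin at the centre of its underside. Leave it alone.
- loupe: black loupe, 32 mm across, 20 mm tall; origin at the centre of its underside. Leave it alone.
- lens_pot: round black lens pot, 66 mm across, 33 mm tall; origin at the centre of its underside. Leave it alone.

How it is judged:
On the way, in this order (a step that is already met when the one before it is completed fails the run):
1. the lid is down on its seal (value of joint lid below 0.045 rad), for 0.2 s.
2. the bolt is across, over the shut lid (value of joint bolt_slide above 0.026 m and value of joint lid below 0.03 rad), for 0.1 s.
At the end, for the whole second after the job is handed in: the lid is held down on its seal (within 0.012 rad of flush) by the bolt, which is across (over 26 mm), with its handle down in the notch (over 1.3 rad) (value of joint lid below 0.012 rad and value of joint bolt_slide above 0.026 m and value of joint bolt_handle above 1.3 rad); the robot touches nothing.
It fails at once if the bolt's handle is forced against the keeper (contact force between barrel_bolt and keeper above 25 N).
It fails at once if the lid is slammed or pressed hard (contact force between the fingers and lid_panel above 35 N).
It fails at once if another thing on the worktop is pushed away (distance of any of eye_pads, gauze, loose_drops, loupe, lens_pot from where it was at the start of the episode above 0.03 m).
It also fails if it takes over 58 s, if anything falls off the work surface, if the arm or the gripper's body presses on something with over 40 N, if the wrist force passes 120 N, or if a joint passes its speed limit or range.

## Robot

A 7-joint arm with a two-finger parallel gripper is mounted at the origin on a cart in front of the work surface, level with it; the furniture and walls round the work are solid. World frame = base frame: x ahead of the robot, y to its left, z up, the work surface at z = 0. Lengths are in m, angles in rad, forces in N, time in s.
With the tool pointing down it reaches from about 0.35 to 0.9 m from the base axis. Payload 7.2 kg.
Tool frame: the origin (TCP) lies midway between the tips of the shut fingers; the grasp point (between the pads) lies env.tcp_to_grasp behind it (env.tcp_to_grasp is the distance from the TCP to the grasp point, in m); z points along the fingers, y is the line along which they close (so a half turn about z gives the same grasp; the last joint's range is limited). The gripper opens to 85 mm and grips with 20 to 120 N. Pads are 22 mm wide; open, the fingers measure 114 mm over their backs; the gripper's body (76 mm by 85 mm) begins 54 mm behind the grasp point. The pads swing forward as they close: fully open they stand 13 mm farther back than shut.
Start: joints at [-1.194, 0.411, -0.013, 1.596, 0.006, 1.134, -0.082], TCP at [0.269, 0.564, 0.231] pointing down, gripper open.
Joint ranges: [-2.95, 2.95], [-0.29, 1.99], [-1.47, 1.44], [0.14, 2.54], [-1.03, 4.17], [0.13, 1.85], [-2.86, 2.86]. Speed limits (rad/s): [2.39, 2.39, 3.01, 3.01, 3.14, 3.14, 3.14].

## Interface

Orientations are given as [roll, pitch, yaw] about the fixed x, y, z axes, in that order (R = Rz(yaw) Ry(pitch) Rx(roll)).
In Python, from rig import env gives the robot as it stands. The module is installed in compiled form; this text tells all that it offers.
- The arm moves only by the tool move_arm, never from a script. Its argument "increments" is one flat list of numbers, 6 for each row, row after row: the shift along the tool's x, y, z in cm, then the turn, a rotation vector about the tool's x, y, z in degrees. A call has 1 to 5 rows; each row is the pose to reach, as a shift and turn from the pose commanded when the call began, along the tool's axes at that moment; what a row does not reach only later rows make up. A row lasts 1/8 s, in which the tool goes at most 62.5 mm and 10.7 degrees, less where a joint would pass 70% of its speed; a pose out of reach is approached as far as the arm can. A call with a gripper value outside its range is refused whole. "claw" is the finger opening in cm, from 0 to 8.54, set as the call begins (left out, the last holds). The fingers move at their own pace and stop on an object; the grip force is fixed at half the most. Time passes only in rows, so rows that repeat a pose let the fingers close. It gives the time, the measured TCP pose, the force, the opening and the grip force at its end, in the units of the state.
- env.get_state(): the state, without advancing time (a new reading comes with each control period).
- env.get_image(name): name is "scene" or "side" or "wrist"; returns the picture (400x640x3 uint8, red, green, blue); there is no depth.
- env.calibration(name): a dict with "fx", "fy", "cx", "cy" (pixels), "cam_to_world" (4x4, takes a point from camera to world coordinates). Camera axes: x right, y up, looking along -z (the intrinsics and any distortion apply to the point x, -y, -z); pixel columns grow to the right and rows downward; lengths in m; the calibration is good to about 2 mm. A picture is of the moment at which its call begins: read the wrist's pose just before it. calibration takes no time and is no camera call; for the wrist camera it gives the pose at the moment of the call.
- env.finish_job(): hands the job in; it is judged then, once.
Trained networks look in the newest picture that a camera, given by its name, has taken for a name from the list of things; names that differ only in an ending like _2 or _b are one class to them, and where a whole thing is asked for, a point or a joint stands for the part that bears it (a point fixed in the world has none). Each returns a list of dicts, best first, with "confidence" (0 to 1); they miss things now and then, are a little off and sometimes report something else, mostly with a low value. They report only what shows in the picture. A call takes as long as a camera call.
- env.outline_of(query, camera): "pixels" (400x640 bool, what is visible of it).
- env.tip_of(query, camera): "xyz" ([x, y, z] in m, in the coordinates of the camera as it stood for that picture, good to about 4 mm: a listed point, or the origin of a listed thing).
The state is a dict: "time_s": time; "q": joint angles; "joint_vel": joint speeds; "tau": joint torques, N m; "tool_pos": TCP position; "orientation": TCP orientation; "force": force on the tool from outside, world axes, zero at the start; "wrist_torque": the same for the moment, N m; "finger_gap": opening from 0.0 (shut) to 1.0 (fully open); "finger_force": force on a finger pad.
Only numpy, scipy, OpenCV 4.12 (cv2) and the standard library are available. Lean on these libraries where they do the work, as an engineer would, in place of code of your own. Each camera call takes 0.05 s, during which the arm holds its last target. There are 200 camera calls.

## Working session

There is one attempt and no reset: what is moved stays moved. The work goes in short steps, Python scripts to look and compute and a tool call to move; the robot and the scene stay as the last step left them, time stands still between calls to the robot, and variables do not carry over. Pictures are saved under pics/ and viewed, at most 10 in all, crops included, and the job is handed in when it is done.

Besides the shell and the picture viewer there is one more tool, called by a JSON object that holds its "name" and its "arguments", one argument or row to a line. move_arm: Moves the arm, as the interface text tells. Its arguments: {"type":"object","properties":{"increments":{"type":"array","items":{"type":"number"}},"claw":{"type":"number"}},"required":["increments"]}

```bash
mkdir -p pics
cat > h.py <<'E'
from rig import env
import numpy as np, cv2
from scipy.spatial.transform import Rotation as R
def w(cam,q,n=1):
    r=env.tip_of(q,cam); T=np.array(env.calibration(cam)["cam_to_world"])
    return [(np.round((T@np.r_[d["xyz"],1])[:3],4),round(d["confidence"],2)) for d in r[:n]]
def save(cam,name):
    im=env.get_image(cam); cv2.imwrite("pics/"+name+".png",im[:,:,::-1]); return im
def st():
    s=env.get_state(); print(s["time_s"],np.round(s["tool_pos"],4),np.round(s["orientation"],3),np.round(s["force"],2),s["finger_gap"]); return s
def inc(p,rpy=None):
    "shift (cm) and turn (deg) from present tool pose to world pose"
    s=env.get_state(); Rt=R.from_euler("xyz",s["orientation"])
    d=Rt.inv().apply(np.array(p)-s["tool_pos"])*100
    t=np.zeros(3) if rpy is None else (Rt.inv()*R.from_euler("xyz",rpy)).as_rotvec(degrees=True)
    return np.round(np.r_[d,t],2)
E
python3 - <<'E'
from h import *
st(); print(env.tcp_to_grasp)
a=save("scene","sc"); b=save("side","si")
cv2.imwrite("pics/both.png",cv2.resize(np.vstack([a,b]),(480,600))[:,:,::-1]) if 0 else None
for c in("scene","side"):
  for q in "case lid_panel lid_edge barrel_bolt bolt_knob keeper eye_pads gauze loose_drops loupe lens_pot".split():
    print(c,q,w(c,q))
E
```

```text
0.0 [0.2687 0.5637 0.2304] [-3.14   0.     2.697] [-1.04  0.61 -0.6 ] 0.999644289208349
0.0187
scene case [(array([ 0.5522,  0.3514, -0.0016]), 0.94)]
scene lid_panel [(array([0.6319, 0.4117, 0.1036]), 0.69)]
scene lid_edge [(array([0.4936, 0.4245, 0.1848]), 0.8)]
scene barrel_bolt [(array([ 0.4854,  0.0155, -0.0019]), 0.42)]
scene bolt_knob []
scene keeper []
scene eye_pads [(array([0.4891, 0.0176, 0.0008]), 0.43)]
scene gauze [(array([ 0.4814, -0.1406, -0.0038]), 0.44)]
scene loose_drops []
scene loupe []
scene lens_pot [(array([ 5.295e-01, -2.369e-01,  2.000e-04]), 0.65)]
side case []
side lid_panel [(array([0.6355, 0.4161, 0.098 ]), 0.81)]
side lid_edge [(array([0.4987, 0.4212, 0.1811]), 0.58)]
side barrel_bolt [(array([0.5061, 0.2359, 0.1237]), 0.82)]
side bolt_knob [(array([0.5027, 0.2362, 0.1716]), 0.55)]
side keeper [(array([0.5058, 0.238 , 0.1221]), 0.72)]
side eye_pads [(array([0.4868, 0.018 , 0.0013]), 0.87)]
side gauze [(array([ 0.4783, -0.1387,  0.0011]), 0.79)]
side loose_drops [(array([0.5663, 0.058 , 0.0014]), 0.48)]
side loupe [(array([ 0.5481, -0.103 ,  0.0014]), 0.49)]
side lens_pot [(array([ 0.5283, -0.2391, -0.0009]), 0.74)]
```

View pics/sc.png

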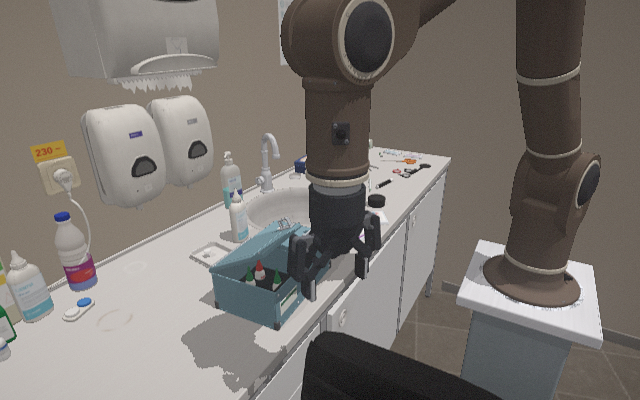

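View pics/si.png

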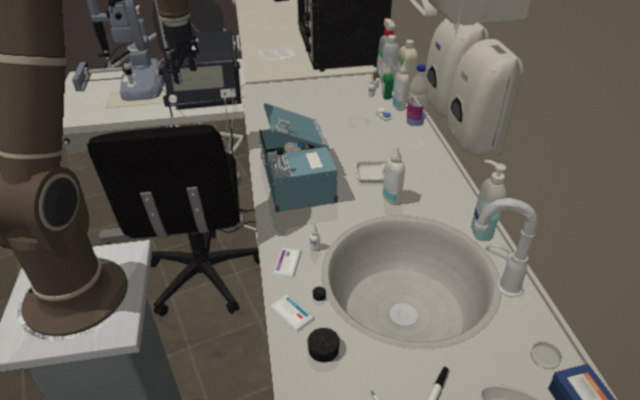

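The side view shows the case with its lid open at about (300,155) and the upright bolt handle at about (280,155). The packs, bottle, loupe and pot run down the worktop edge to the right. The scene view is largely hidden by the arm. From the points, the case is near (0.553, 0.350) with a yaw of about 5°.

{"name": "move_arm", "arguments": {
  "increments": [-5.2,-0.7,-0.6,0,0,-7,-10.4,-1.5,-1.5,0,0,-15,-15.6,-2.2,-2.2,0,0,-22,-20.8,-2.9,-2.2,0,0,-30,-25.7,-3.7,-2.2,0,0,-30.5],
  "claw": 0
}}

```text
time_s: 1.82
tool_pos: [0.4866, 0.419, 0.2535]
orientation: [3.141, 0.0, -3.052]
force: [0.6, -0.1, -0.2]
finger_gap: -0.001
finger_force: 0.0
```

```bash
cat > fit.py <<'E'
from h import *
from scipy.optimize import least_squares
def meas(cams):
    P=[]
    for c in cams:
        save(c,"tmp_"+c)
        for q in("case","lid_panel","barrel_bolt","keeper","lid_edge","bolt_knob"):
            r=w(c,q); print(c,q,r)
            if r and r[0][1]>.45: P.append((q,r[0][0]))
    M={"case":(0,0,0),"lid_panel":(85,57.5,100),"barrel_bolt":(-58,-109,123),"keeper":(-58,-109,123)}
    A=[(np.array(M[q])/1e3,p) for q,p in P if q in M]
    def f(v): return np.concatenate([R.from_euler("z",v[2]).apply(a)[:2]+v[:2]-p[:2] for a,p in A])
    s=least_squares(f,[.553,.35,.087],loss="soft_l1",f_scale=.004); print("case",np.round(s.x,4))
    return s.x
E
python3 - <<'E'
from fit import *
st(); meas(["scene","side","wrist"])
E
```

```text
1.825 [0.4866 0.419  0.2535] [ 3.141  0.    -3.052] [ 0.63 -0.13 -0.16] -0.0012392959433240958
scene case [(array([ 0.5494,  0.3506, -0.0025]), 0.91)]
scene lid_panel [(array([0.634 , 0.4107, 0.1029]), 0.8)]
scene barrel_bolt [(array([0.5009, 0.2383, 0.1191]), 0.54)]
scene keeper [(array([0.5001, 0.238 , 0.1271]), 0.8)]
scene lid_edge [(array([0.4947, 0.4241, 0.1846]), 0.97)]
scene bolt_knob [(array([0.4994, 0.2348, 0.1201]), 0.27)]
side case [(array([0.554 , 0.3516, 0.0022]), 0.73)]
side lid_panel [(array([0.6374, 0.416 , 0.0977]), 0.71)]
side barrel_bolt [(array([0.5033, 0.2369, 0.1197]), 0.53)]
side keeper [(array([0.5075, 0.2402, 0.1234]), 0.7)]
side lid_edge [(array([0.4971, 0.4219, 0.185 ]), 0.72)]
side bolt_knob [(array([0.4976, 0.4217, 0.1854]), 0.62)]
wrist case [(array([0.5542, 0.3425, 0.0014]), 0.98)]
wrist lid_panel []
wrist barrel_bolt [(array([0.5032, 0.2373, 0.1248]), 0.87)]
wrist keeper [(array([0.5013, 0.2306, 0.1201]), 0.81)]
wrist lid_edge [(array([0.4928, 0.4215, 0.1826]), 0.75)]
wrist bolt_knob [(array([0.5   , 0.2342, 0.1754]), 0.81)]
case [0.5535 0.3498 0.0628]
```

View pics/tmp_wrist.png

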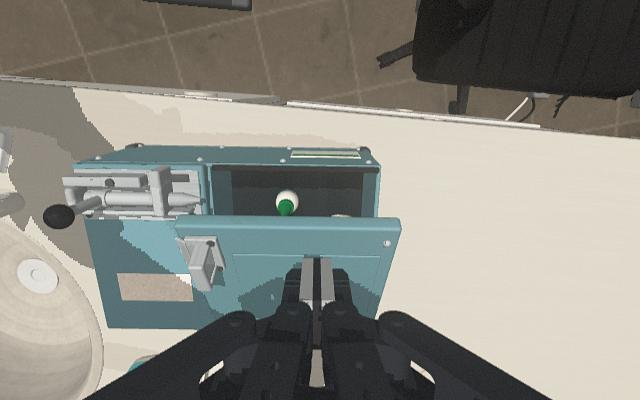

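The wrist view looks down on the case. The front edge runs along row ~150, the knob is at (60,215), the notch piece at about (160,190), the staple at (203,265), and the fingertips are at (317,260) above the lid. Next I'll close the lid.

{"name": "move_arm", "arguments": {
  "increments": [-1.5,0.2,3,0,0,0,-1.5,0.2,5.5,0,0,0,-1.4,0.2,6.3,0,0,0,-1.2,0.2,7.0,0,0,0,-0.9,0.2,7.8,0,0,0]
}}

```text
time_s: 3.5
tool_pos: [0.494, 0.4235, 0.1762]
orientation: [3.14, 0.002, -3.054]
force: [-0.4, 0.1, 1.0]
finger_gap: -0.006
finger_force: 0.7
```

{"name": "move_arm", "arguments": {
  "increments": [0.3,0,0.8,0,0,0,0.6,0,1.6,0,0,0,0.8,0,2.4,0,0,0,1.0,0,3.2,0,0,0,1.1,0,3.8,0,0,0]
}}

```text
time_s: 4.12
tool_pos: [0.4826, 0.4219, 0.1366]
orientation: [-3.141, -0.0, -3.054]
force: [-0.3, 0.5, 1.6]
finger_gap: -0.001
finger_force: 0.6
```

{"name": "move_arm", "arguments": {
  "increments": [0.1,0,0.8,0,0,0,0.2,0,1.4,0,0,0,0.2,0,1.8,0,0,0,0.2,0,2.1,0,0,0,0.2,0,2.25,0,0,0]
}}

```text
time_s: 4.75
tool_pos: [0.4807, 0.4218, 0.1148]
orientation: [-3.141, -0.0, -3.054]
force: [-1.8, -0.8, 4.3]
finger_gap: -0.006
finger_force: 2.1
```

{"name": "move_arm", "arguments": {
  "increments": [0,0,0.1,0,0,0,0,0,0.1,0,0,0,0,0,-5,0,0,0,0,0,-10,0,0,0,-1,-4,-13.5,0,0,0]
}}

```text
time_s: 5.38
tool_pos: [0.4934, 0.3863, 0.252]
orientation: [3.138, 0.002, -3.048]
force: [2.1, -0.1, 0.7]
finger_gap: -0.002
finger_force: 0.0
```

{"name": "move_arm", "arguments": {
  "increments": [-1.2,-5,0,0,0,0,-2.5,-10,0,0,0,0,-3.8,-15.2,0,0,0,0,-3.8,-15.2,0,0,0,0]
}}

```text
time_s: 5.88
tool_pos: [0.548, 0.2289, 0.25]
orientation: [-3.139, 0.002, -3.063]
force: [-0.4, 0.1, -0.1]
finger_gap: 0.004
finger_force: 0.0
```

Run:
```python
from fit import *
st(); meas(["scene","side","wrist"])
im=cv2.imread("pics/tmp_wrist.png"); cv2.imwrite("pics/wr2.png",im)
```

```text
5.875 [0.548  0.2289 0.25  ] [-3.139e+00  2.000e-03 -3.063e+00] [-0.41  0.15 -0.1 ] 0.0036206419522424125
scene case [(array([ 0.5524,  0.3516, -0.0034]), 0.61)]
scene lid_panel [(array([0.6317, 0.4116, 0.1033]), 0.63)]
scene barrel_bolt [(array([0.5039, 0.2374, 0.1211]), 0.76)]
scene keeper [(array([0.5002, 0.2375, 0.1273]), 0.6)]
scene lid_edge [(array([0.4693, 0.4199, 0.1132]), 0.76)]
scene bolt_knob [(array([0.5022, 0.242 , 0.1749]), 0.47)]
side case [(array([0.5528, 0.3546, 0.0016]), 0.67)]
side lid_panel [(array([0.637 , 0.4163, 0.1014]), 0.74)]
side barrel_bolt [(array([ 0.4787, -0.1347,  0.0007]), 0.22)]
side keeper [(array([0.5068, 0.2388, 0.1233]), 0.73)]
side lid_edge [(array([0.4757, 0.4206, 0.1126]), 0.86)]
side bolt_knob [(array([0.501 , 0.2357, 0.1743]), 0.38)]
wrist case [(array([0.5521, 0.3469, 0.    ]), 0.8)]
wrist lid_panel [(array([0.6316, 0.4123, 0.0964]), 0.91)]
wrist barrel_bolt [(array([0.5061, 0.2357, 0.1253]), 0.57)]
wrist keeper []
wrist lid_edge [(array([0.4718, 0.42  , 0.1136]), 0.71)]
wrist bolt_knob [(array([0.4986, 0.2366, 0.1727]), 0.62)]
case [0.553  0.3503 0.0787]
```

View pics/wr2.png

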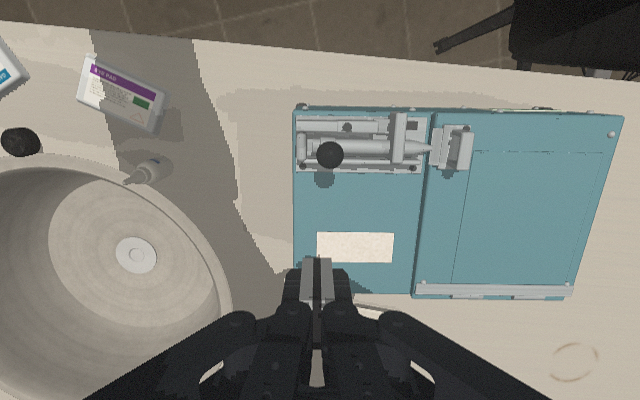

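The lid is shut. The knob is at (330,155), the stop collar spans columns 390–407 (row ~135), and the tapered nose is at (428,150) with the staple just beyond it. I'll descend beside the knob and estimate the stop position from the collar pixels.

{"name": "move_arm", "arguments": {
  "increments": [2.5,-1.5,0,0,0,0,5.0,-2.5,2,0,0,0,5.0,-2.5,6,0,0,0,5.0,-2.5,9.0,0,0,0,5.0,-2.5,9.0,0,0,0]
}}

```text
time_s: 7.55
tool_pos: [0.4965, 0.2048, 0.158]
orientation: [-3.14, -0.004, -3.054]
force: [0.4, -0.1, 0.5]
finger_gap: 0.002
finger_force: 0.0
```

Run:
```python
from fit import *
s=st()
c=env.calibration("wrist"); print({k:c[k] for k in c if k!="cam_to_world"})
T=np.array(c["cam_to_world"])
# camera pose relative to tool, moved back to pose of picture wr2
Tt=np.eye(4);Tt[:3,:3]=R.from_euler("xyz",s["orientation"]).as_matrix();Tt[:3,3]=s["tool_pos"]
T0=np.eye(4);T0[:3,:3]=R.from_euler("xyz",[-3.139,.002,-3.063]).as_matrix();T0[:3,3]=[.548,.2289,.25]
T=T0@np.linalg.inv(Tt)@T
def px(u,v,z):
    d=T[:3,:3]@np.array([(u-c["cx"])/c["fx"],-(v-c["cy"])/c["fy"],-1]); o=T[:3,3]
    p=o+d*(z-o[2])/d[2]
    return R.from_euler("z",-.079).apply(p-[.553,.3503,0])*1e3
for n,a in dict(knob=(330,155,.173),collarL=(390,135,.138),collarR=(407,135,.138),nose=(430,149,.123),caseLF=(294,107,.112),caseRF=(623,117,.112)).items(): print(n,np.round(px(*a),1))
im=cv2.imread("pics/wr2.png")[100:185,285:485]; cv2.imwrite("pics/crop2.png",cv2.resize(im,None,fx=4,fy=4,interpolation=cv2.INTER_CUBIC))
```

```text
7.55 [0.4965 0.2048 0.158 ] [-3.14  -0.004 -3.054] [ 0.44 -0.15  0.53] 0.0020674413562922823
{'fx': 336.8597306671853, 'fy': 336.8597306671853, 'cx': 316.5038631685654, 'cy': 206.81794904020757}
knob [ -59.1 -112.3  173. ]
collarL [-67.8 -66.6 138. ]
collarR [-67.8 -54.  138. ]
nose [-55.1 -30.8 123. ]
caseLF [ -86.8 -139.2  112. ]
caseRF [-79.  125.1 112. ]
```

View pics/crop2.png

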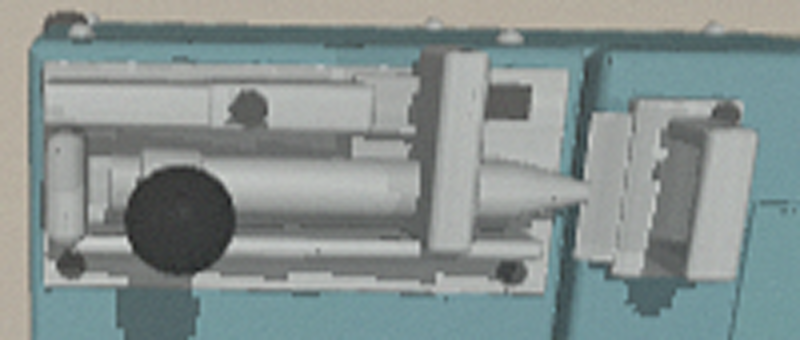

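The notch gap sits just left of the collar, at crop x 372–420. The stop should come after about 41 mm of handle travel. I'll push now, watching the force.

{"name": "move_arm", "arguments": {
  "increments": [0,0.6,0,0,0,0,0,1.1,0,0,0,0,0,1.5,0,0,0,0,0,1.9,0,0,0,0,0,2.3,0,0,0,0]
}}

```text
time_s: 8.18
tool_pos: [0.496, 0.2285, 0.1601]
orientation: [3.142, 0.0, -3.054]
force: [1.2, -1.9, 1.9]
finger_gap: -0.001
finger_force: 0.9
```

{"name": "move_arm", "arguments": {
  "increments": [0,0.4,0,0,0,0,0,0.8,0,0,0,0,0,1.1,0,0,0,0,0,1.4,0,0,0,0]
}}

```text
time_s: 8.68
tool_pos: [0.4948, 0.2407, 0.1597]
orientation: [-3.139, -0.001, -3.055]
force: [0.2, -9.1, 4.5]
finger_gap: 0.003
finger_force: 4.2
```

{"name": "move_arm", "arguments": {
  "increments": [0,0.15,0,0,0,0,0,0.3,0,0,0,0,0,0.45,0,0,0,0]
}}

```text
time_s: 9.05
tool_pos: [0.4944, 0.2455, 0.1597]
orientation: [-3.14, -0.0, -3.055]
force: [0.7, -6.6, 2.5]
finger_gap: -0.0
finger_force: 3.1
```

Run:
```python
from h import *
st(); save("scene","x1"); 
for c in("scene",): print(w(c,"bolt_knob"),w(c,"lid_edge"))
save("side","x2");print(w("side","bolt_knob"))
a=cv2.imread("pics/x1.png")[200:330,190:350];b=cv2.imread("pics/x2.png")[90:220,240:360]
cv2.imwrite("pics/x.png",np.hstack([cv2.resize(a,(480,390)),cv2.resize(b,(320,347)).__class__ and cv2.copyMakeBorder(cv2.resize(b,(320,347)),0,43,0,0,0)]))
```

```text
9.05 [0.4944 0.2455 0.1597] [-3.14  -0.    -3.055] [ 0.66 -6.61  2.54] -0.00019375956399376423
[(array([0.4983, 0.2708, 0.1745]), 0.43)] [(array([0.469 , 0.4194, 0.113 ]), 0.98)]
[]
```

View pics/x.png

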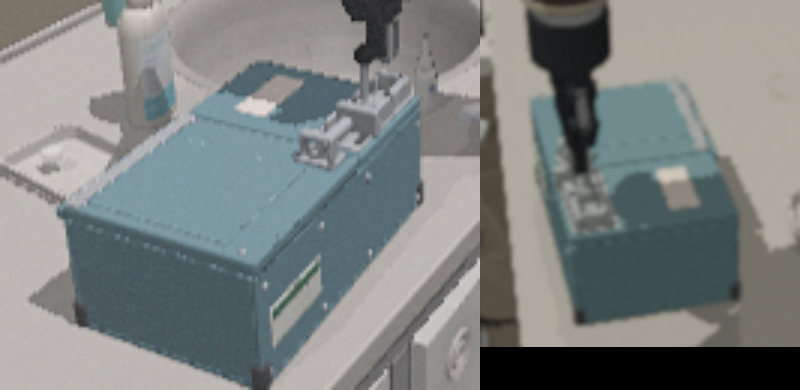

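The bolt is moving through the staple with the lid flush, and I can see a gap still between the stem and the collar. I'll keep going in small steps.

{"name": "move_arm", "arguments": {
  "increments": [0,0.15,0,0,0,0,0,0.3,0,0,0,0,0,0.45,0,0,0,0,0,0.6,0,0,0,0]
}}

```text
time_s: 9.8
tool_pos: [0.4939, 0.2518, 0.1598]
orientation: [-3.14, -0.0, -3.055]
force: [0.8, -5.5, 3.2]
finger_gap: 0.001
finger_force: 3.1
```

{"name": "move_arm", "arguments": {
  "increments": [0,0.12,0,0,0,0,0,0.24,0,0,0,0,0,0.36,0,0,0,0]
}}

```text
time_s: 10.18
tool_pos: [0.4936, 0.2554, 0.1597]
orientation: [-3.14, -0.0, -3.055]
force: [1.5, -5.7, 3.4]
finger_gap: -0.002
finger_force: 3.1
```

{"name": "move_arm", "arguments": {
  "increments": [0,0.12,0,0,0,0,0,0.24,0,0,0,0]
}}

```text
time_s: 10.42
tool_pos: [0.4933, 0.2578, 0.1598]
orientation: [-3.14, -0.0, -3.055]
force: [-0.3, -6.8, 2.6]
finger_gap: -0.0
finger_force: 3.2
```

{"name": "move_arm", "arguments": {
  "increments": [0,0.12,0,0,0,0,0,0.24,0,0,0,0]
}}

```text
time_s: 10.68
tool_pos: [0.4931, 0.2601, 0.1597]
orientation: [-3.14, -0.0, -3.055]
force: [0.9, -6.2, 3.2]
finger_gap: -0.002
finger_force: 3.2
```

{"name": "move_arm", "arguments": {
  "increments": [0,0.12,0,0,0,0,0,0.24,0,0,0,0]
}}

```text
time_s: 10.92
tool_pos: [0.4929, 0.2622, 0.1597]
orientation: [-3.14, -0.0, -3.055]
force: [0.9, -8.6, 4.4]
finger_gap: 0.004
finger_force: 4.5
```

{"name": "move_arm", "arguments": {
  "increments": [0,0.1,0,0,0,0]
}}

```text
time_s: 11.05
tool_pos: [0.4929, 0.2624, 0.1597]
orientation: [-3.139, -0.001, -3.056]
force: [1.0, -10.1, 5.0]
finger_gap: 0.004
finger_force: 5.4
```

{"name": "move_arm", "arguments": {
  "increments": [0,0.1,0,0,0,0,0,0.1,0,0,0,0]
}}

```text
time_s: 11.3
tool_pos: [0.4929, 0.2625, 0.1597]
orientation: [-3.138, -0.001, -3.056]
force: [1.3, -11.1, 4.7]
finger_gap: -0.002
finger_force: 5.9
```

Felt the stop: with the last 2 mm of command the tip moved only 0.3 mm and the force rose to 11 N. Now I'll back off and go behind the knob.

{"name": "move_arm", "arguments": {
  "increments": [0,-1.5,0,0,0,0,0,-1.5,-3,0,0,0,-1,-1.5,-7,0,0,0,-4.8,1.0,-7,0,0,0,-4.8,1.0,-7,0,0,0]
}}

```text
time_s: 11.92
tool_pos: [0.5405, 0.2822, 0.2296]
orientation: [3.139, 0.001, -3.052]
force: [-1.0, -1.0, -0.8]
finger_gap: 0.001
finger_force: 0.0
```

Run:
```python
from h import *
st(); save("wrist","w3"); print(w("wrist","bolt_knob"),w("wrist","barrel_bolt"),w("wrist","case"))
st();save("scene","s3"); print(w("scene","bolt_knob"))
save("side","d3"); print(w("side","bolt_knob"))
```

```text
11.925 [0.5405 0.2822 0.2296] [ 3.139e+00  1.000e-03 -3.052e+00] [-0.96 -0.98 -0.79] 0.0013219346603265182
[(array([0.4933, 0.2802, 0.1725]), 0.94)] [(array([0.5019, 0.2345, 0.1229]), 0.87)] [(array([0.5511, 0.3431, 0.0017]), 0.82)]
12.125 [0.5387 0.2793 0.2293] [-3.141e+00 -1.000e-03 -3.054e+00] [ 0.1  -0.65 -0.1 ] -0.003546097766801707
[(array([0.4989, 0.2884, 0.1771]), 0.51)]
[(array([0.4979, 0.2836, 0.174 ]), 0.63)]
```

View pics/w3.png

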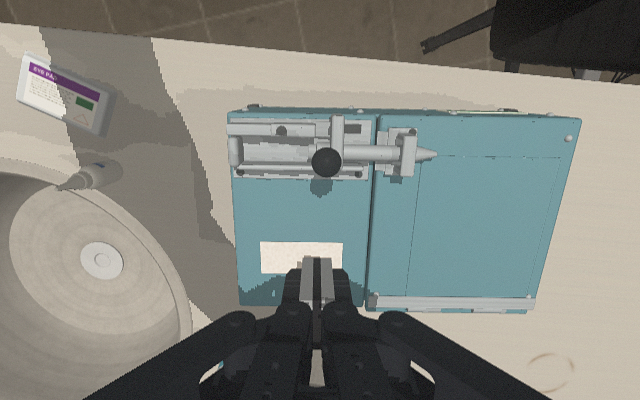

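The bolt is through the staple and the knob, at (326,162), sits right by the collar at column 338. Next I'll lower the tip behind the knob and push it over.

{"name": "move_arm", "arguments": {
  "increments": [0,0.35,3,0,0,0,0.3,0.35,5.9,0,0,0,1.0,0.35,5.9,0,0,0,1.8,0.35,5.9,0,0,0,2.2,0.35,5.8,0,0,0]
}}

```text
time_s: 12.95
tool_pos: [0.5172, 0.2817, 0.1733]
orientation: [3.141, 0.002, -3.054]
force: [-0.2, 0.0, -0.2]
finger_gap: 0.001
finger_force: 0.0
```

{"name": "move_arm", "arguments": {
  "increments": [0.5,0,0,0,0,0,0.9,0,0,0,0,0,1.3,0,0,0,0,0,1.7,0,0.1,0,0,0]
}}

```text
time_s: 13.45
tool_pos: [0.5001, 0.2798, 0.1709]
orientation: [3.141, 0.0, -3.054]
force: [0.1, 0.4, 1.3]
finger_gap: -0.001
finger_force: 0.4
```

{"name": "move_arm", "arguments": {
  "increments": [0.4,0,0.1,0,0,0,0.8,0,0.3,0,0,0,1.1,0,0.45,0,0,0,1.4,0,0.6,0,0,0]
}}

```text
time_s: 13.95
tool_pos: [0.4862, 0.2785, 0.1646]
orientation: [-3.141, -0.0, -3.054]
force: [0.5, 0.9, 0.6]
finger_gap: 0.001
finger_force: 0.3
```

Run:
```python
from h import *
st(); save("wrist","w4"); print(w("wrist","bolt_knob"))
a=cv2.imread("pics/w4.png")[80:290,200:460]; save("scene","s4"); print(w("scene","bolt_knob")); b=cv2.imread("pics/s4.png")[215:275,270:350]
cv2.imwrite("pics/v4.png",np.hstack([cv2.resize(a,(440,355)),cv2.resize(b,(355,355))[:,:355]]))
```

```text
13.95 [0.4862 0.2785 0.1646] [-3.141 -0.    -3.054] [0.51 0.88 0.56] 0.001046012776824838
[(array([0.4686, 0.279 , 0.1624]), 0.6)]
[(array([0.4683, 0.2811, 0.1638]), 0.59)]
```

View pics/v4.png

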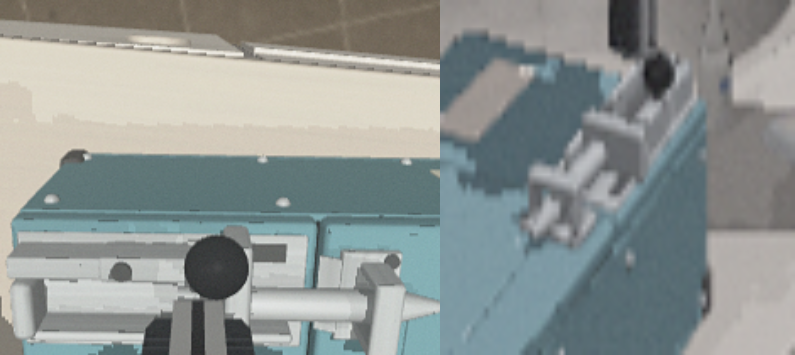

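The knob has been tipped forward to about 37° (crop ~(217,268)), with the fingers behind it and in line with the notch. I'll continue with care past the rail angle.

{"name": "move_arm", "arguments": {
  "increments": [0.4,0,0.1,0,0,0,0.7,0,0.2,0,0,0]
}}

```text
time_s: 14.4
tool_pos: [0.4792, 0.2779, 0.1627]
orientation: [3.142, 0.0, -3.054]
force: [0.9, 0.4, -0.3]
finger_gap: -0.0
finger_force: 0.2
```

{"name": "move_arm", "arguments": {
  "increments": [0.4,0,0.15,0,0,0,0.8,0,0.3,0,0,0]
}}

```text
time_s: 14.65
tool_pos: [0.4712, 0.2773, 0.1597]
orientation: [3.142, 0.0, -3.054]
force: [0.2, 0.1, 0.6]
finger_gap: -0.0
finger_force: 0.2
```

{"name": "move_arm", "arguments": {
  "increments": [0.4,0,0.25,0,0,0,0.8,0,0.6,0,0,0,1.1,0,1.0,0,0,0]
}}

```text
time_s: 15.02
tool_pos: [0.4602, 0.2763, 0.1495]
orientation: [3.142, -0.0, -3.054]
force: [0.2, 0.7, -0.1]
finger_gap: -0.004
finger_force: 0.2
```

{"name": "move_arm", "arguments": {
  "increments": [0.25,0,0.3,0,0,0,0.5,0,0.7,0,0,0,0.7,0,1.0,0,0,0]
}}

```text
time_s: 15.4
tool_pos: [0.4533, 0.2757, 0.1395]
orientation: [-3.142, -0.0, -3.054]
force: [-0.8, -0.5, 0.1]
finger_gap: -0.003
finger_force: 0.2
```

{"name": "move_arm", "arguments": {
  "increments": [0.05,0,0.2,0,0,0,0.1,0,0.4,0,0,0]
}}

```text
time_s: 15.65
tool_pos: [0.4525, 0.2757, 0.1358]
orientation: [3.142, -0.0, -3.054]
force: [-0.6, -1.3, 7.3]
finger_gap: -0.001
finger_force: 3.7
```

Run:
```python
from h import *
st()
for c in ("wrist","scene","side"):
  save(c,"5"+c); print(w(c,"bolt_knob"),w(c,"lid_edge"))
a=cv2.imread("pics/5wrist.png")[80:290,200:460]; b=cv2.imread("pics/5scene.png")[215:275,270:350]
cv2.imwrite("pics/v5.png",np.hstack([cv2.resize(a,(440,355)),cv2.resize(b,(355,355))]))
```

```text
15.65 [0.4525 0.2757 0.1358] [ 3.142 -0.    -3.054] [-0.56 -1.34  7.34] -0.000878669089862607
[(array([0.4503, 0.2754, 0.1291]), 0.98)] [(array([0.4726, 0.4174, 0.1138]), 0.61)]
[(array([ 0.5466, -0.0957,  0.0037]), 0.56)] [(array([0.4694, 0.4194, 0.114 ]), 0.66)]
[(array([0.4517, 0.2798, 0.1306]), 0.47)] [(array([0.4764, 0.4191, 0.1153]), 0.67)]
```

View pics/v5.png

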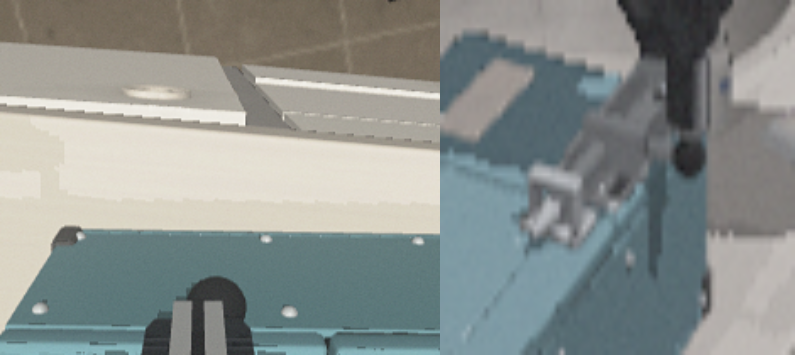

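The knob is down in front of the case, in the notch, with a 7 N reaction at tip z 0.136 (1.48 rad predicts 0.1365). I'll retract.

{"name": "move_arm", "arguments": {
  "increments": [0,0,-3,0,0,0,0,0,-8,0,0,0,-3,0,-12,0,0,0,-6,0,-12,0,0,0,-6,0,-12,0,0,0]
}}

```text
time_s: 16.73
tool_pos: [0.514, 0.2804, 0.2555]
orientation: [-3.141, 0.001, -3.056]
force: [0.3, -0.6, -0.4]
finger_gap: -0.0
finger_force: 0.0
```

Run:
```python
from h import *
st()
for c in ("wrist","side","scene"):
  save(c,"6"+c); print(w(c,"bolt_knob"),w(c,"lid_edge"))
a=cv2.imread("pics/6wrist.png")
cv2.imwrite("pics/v6.png",a)
```

```text
16.725 [0.514  0.2804 0.2555] [-3.141e+00  1.000e-03 -3.056e+00] [ 0.32 -0.65 -0.4 ] -0.00025159464865249625
[(array([0.4459, 0.2779, 0.1308]), 0.6)] [(array([0.4685, 0.4233, 0.1133]), 0.89)]
[(array([0.4504, 0.2798, 0.1296]), 0.38)] [(array([0.4776, 0.4194, 0.1127]), 0.58)]
[(array([0.4491, 0.2852, 0.1303]), 0.49)] [(array([0.4698, 0.422 , 0.1124]), 0.58)]
```

View pics/v6.png

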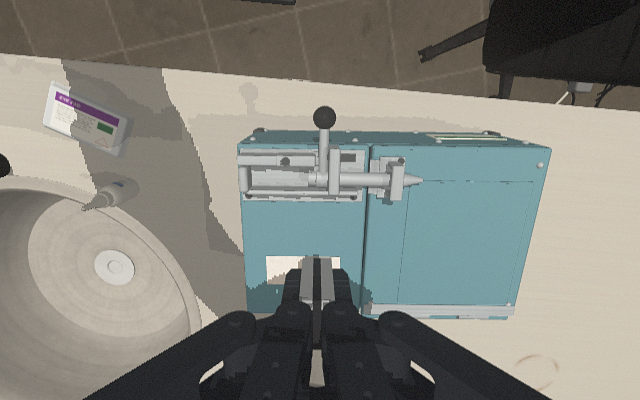

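The handle lies fully down in the notch (knob at (324,117)), the bolt is through the staple at (395,180), and the lid is flush. Handing in.

```bash
python3 -c "
from rig import env
print(env.finish_job())"
```

```text
the job is handed in; nothing more can be done
None
```

I shut the lid, slid the bolt about 44 mm across until I felt the stop at 11 N, turned the handle fully down into the notch, and handed the job in. The last images showed the lid flush and the handle down, but the hand-in gave no verdict.

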